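# Return the balance's calibration weights to their graded block

### The job

The balance has been checked, so put its four calibration weights away: stand each one in its own well of the wooden block, so that the row runs from the smallest weight in the smallest well to the largest in the largest. Leave all four upright and fully down on the floors of their wells, and do not drop them or tip them over on the way.

Things in the scene. Friction and masses are not known exactly. Their poses are not given: they have to be found in the camera images.
- weight_50: The smallest of four plain cream-coloured calibration weights of one pattern, standing upright on the bench: a cylinder 22 mm across and 20 mm high (grip it here, across the diameter), above it a shoulder, a neck and a round knob, 30 mm high in all; about 64 g, give or take a quarter. Origin: centre of its underside; z is up along its axis.
- weight_100: The second smallest of four plain cream-coloured calibration weights of one pattern, standing upright on the bench: a cylinder 27 mm across and 24 mm high (grip it here, across the diameter), above it a shoulder, a neck and a round knob, 36 mm high in all; about 115 g, give or take a quarter. Origin: centre of its underside; z is up along its axis.
- weight_200: The second largest of four plain cream-coloured calibration weights of one pattern, standing upright on the bench: a cylinder 34 mm across and 30 mm high (grip it here, across the diameter), above it a shoulder, a neck and a round knob, 45 mm high in all; about 200 g, give or take a quarter. Origin: centre of its underside; z is up along its axis.
- weight_500: The largest of four plain cream-coloured calibration weights of one pattern, standing upright on the bench: a cylinder 44 mm across and 37 mm high (grip it here, across the diameter), above it a shoulder, a neck and a round knob, 56 mm high in all; about 450 g, give or take a quarter. Origin: centre of its underside; z is up along its axis.
- well_50: The smallest of the four round wells of the wooden block, the one for the smallest weight: 32 mm across (10 mm wider than its weight), with a flat dark-green floor, open above, 6 mm deep. Origin: centre of the well's floor, 16 mm above the bench and 6 mm below the block's top face; z is up.
- well_100: The second smallest of the four round wells of the wooden block, the one for the second smallest weight: 37 mm across (10 mm wider than its weight), with a flat dark-green floor, open above, 6 mm deep. Origin: centre of the well's floor, 16 mm above the bench and 6 mm below the block's top face; z is up.
- well_200: The second largest of the four round wells of the wooden block, the one for the second largest weight: 44 mm across (10 mm wider than its weight), with a flat dark-green floor, open above, 6 mm deep. Origin: centre of the well's floor, 16 mm above the bench and 6 mm below the block's top face; z is up.
- well_500: The largest of the four round wells of the wooden block, the one for the largest weight: 54 mm across (10 mm wider than its weight), with a flat dark-green floor, open above, 6 mm deep. Origin: centre of the well's floor, 16 mm above the bench and 6 mm below the block's top face; z is up.
- weight_block: Low wooden storage block, fixed, 243 x 86 mm at the foot, 22 mm high, the four wells in a straight row along its middle. Origin: centre of its underside; y runs along the row from the smallest to the largest well (centres at y = -90.5, -40.5, 15.5, 79.5 mm), x across it; it may point any way. Fingertips cannot enter a well beside its weight: grip each weight more than 6 mm above its underside.
Things that resemble listed ones, but are neither listed nor needed, are in the scene too. What is shaped like the weight_100 but blue or purple is not meant. What is shaped like the weight_500 but purple is not meant.

How it is judged:
At the end, for the whole second after the job is handed in: Each of the four weights stands in its own well: within 8 mm of the well's centre, its underside within 3 mm of the well's floor, upright within about 7 degrees, released and at rest (horizontal distance between weight_50 and well_50 below 0.008 m and z of weight_50 in the frame of well_50 between -0.003 and 0.003 m and angle between each of weight_50, weight_100, weight_200, weight_500's own z axis and vertical below 0.12 rad and linear speed of each of weight_50, weight_100, weight_200, weight_500 below 0.02 m/s and horizontal distance between weight_100 and well_100 below 0.008 m and z of weight_100 in the frame of well_100 between -0.003 and 0.003 m and horizontal distance between weight_200 and well_200 below 0.008 m and z of weight_200 in the frame of well_200 between -0.003 and 0.003 m and horizontal distance between weight_500 and well_500 below 0.008 m and z of weight_500 in the frame of well_500 between -0.003 and 0.003 m); the robot touches nothing.
It fails at once if a weight is tipped over (more than about 35 degrees) (angle between any of weight_50, weight_100, weight_200, weight_500's own z axis and vertical above 0.6 rad).
It fails at once if a weight is let go in the air, its underside more than 60 mm above the bench (about 45 mm above the wells' floors) ((height (world z) of weight_50 above 0.06 m and contact force between weight_50 and anything else below 0.02 N) or (height (world z) of weight_100 above 0.06 m and contact force between weight_100 and anything else below 0.02 N) or (height (world z) of weight_200 above 0.06 m and contact force between weight_200 and anything else below 0.02 N) or (height (world z) of weight_500 above 0.06 m and contact force between weight_500 and anything else below 0.02 N)).
It also fails if it takes over 112 s, if anything falls off the work surface, if the arm or the gripper's body presses on something with over 40 N, if the wrist force passes 120 N, or if a joint passes its speed limit or range.

### The arm

A 7-joint arm with a two-finger parallel gripper is mounted at the origin on a cart in front of the work surface, level with it; the furniture and walls round the work are solid. World frame = base frame: x ahead of the robot, y to its left, z up, the work surface at z = 0. Lengths are in m, angles in rad, forces in N, time in s.
With the tool pointing down it reaches from about 0.425 to 0.925 m from the base axis. Payload 6.8 kg.
Tool frame: the origin (TCP) lies on the front face of the gripper's body, between the roots of the fingers; the fingertips stand 73 mm ahead of it and the grasp point (between the pads) lies 54 mm ahead of it (env.nose_length is the distance from the TCP to the fingertips, in m); z points along the fingers, y is the line along which they close (so a half turn about z gives the same grasp; the last joint's range is limited). The gripper opens to 85 mm and grips with 20 to 120 N. Pads are 22 mm wide; open, the fingers measure 114 mm over their backs; the gripper's body (76 mm by 85 mm) begins 54 mm behind the grasp point. The pads swing forward as they close: fully open they stand 13 mm farther back than shut.
Start: joints at [-1.249, 0.477, 0.022, 1.555, -0.011, 1.109, -0.083], TCP at [0.281, 0.614, 0.304] pointing down, gripper open.
Joint ranges: [-2.96, 2.96], [-0.34, 2.1], [-1.41, 1.46], [0.24, 2.44], [-1.37, 4.51], [0.17, 1.92], [-2.96, 2.96]. Speed limits (rad/s): [2.39, 2.39, 3.14, 3.14, 3.14, 3.14, 3.14].

### API

Orientations are given as a unit quaternion [w, x, y, z].
In Python, from cell import env, kin, camera, calibration, job gives the robot as it stands. The module is installed in compiled form; this text tells all that it offers. Calls block until the motion is done:
- env.reach(position, orientation): joint-space move of the TCP to a pose.
- env.movel(position, velocity=0.15, rot=None, stop_force=None): straight line of the TCP; rot=None keeps the orientation; velocity is the mean speed in m/s. With stop_force (N) it stops when the force on the tool has changed by that much, and returns True; else False.
- env.goto_joints(angles): joint-space move.
- env.grip(opening, f_grip=None): finger opening in m; f_grip is the grip in N (None keeps the last); returns when the fingers have stopped.
- env.dwell(seconds).
- kin.inverse_kinematics(position, orientation): joint angles nearest the present ones, or None.
- env.get_state(): the state.
- camera(name): name is "side" or "top"; returns (picture, depth): 420x560x3 uint8, blue, green, red; 420x560 float32, m along the optical axis (not along the pixel's ray), 0 where there is no reading.
- calibration(name): a dict with "fx", "fy", "cx", "cy" (pixels), "rvec" (rotation vector, rad) and "tvec" (3), from world to camera coordinates, as OpenCV has them. Camera axes: x right, y down, z forward; pixel columns grow to the right and rows downward; lengths in m; the calibration is good to about 2 mm. A picture is of the moment at which its call begins. calibration takes no time and is no camera call.
A pose or a line that the arm cannot do raises env.PlanningError and nothing moves.
- job.job_done(): hands the job in; it is judged then, once.
The state is a dict: "time": time; "qpos": joint angles; "joint_velocities": joint speeds; "joint_torque": joint torques, N m; "tcp_pos": TCP position; "orientation": TCP orientation; "force": force on the tool from outside, world axes, zero at the start; "torque": the same for the moment, N m; "opening": finger opening in m; "gripper_force": force on a finger pad.
Only numpy, scipy, OpenCV 4.12 (cv2) and the standard library are available. Lean on these libraries where they do the work, as an engineer would, in place of code of your own. Each camera call takes 0.05 s, during which the arm holds its last target. There are 200 camera calls.

## Working session

There is one attempt and no reset: what is moved stays moved. The work goes in short steps, each a Python script; the robot and the scene stay as the last script left them, time stands still between calls to the robot, and variables do not carry over. Pictures are saved under pics/ and viewed, at most 14 in all, crops included, and the job is handed in when it is done.

```bash
mkdir -p pics; python3 - <<'E'
from cell import env,camera,calibration
import cv2,numpy as np
for n in("top","side"):
    p,d=camera(n);cv2.imwrite(f"pics/{n}0.png",p);np.savez(f"{n}0.npz",p=p,d=d)
    c=calibration(n);print(n,c);R=cv2.Rodrigues(np.array(c["rvec"]))[0];print(-R.T@np.array(c["tvec"]).ravel())
print(env.get_state()["orientation"],env.get_state()["time"])
E
```

```text
top {'fx': 507.0662208964586, 'fy': 507.0662208964586, 'cx': 275.8747029673848, 'cy': 200.38673708687867, 'rvec': array([ 2.16141452, -2.22766336,  0.03615092]), 'tvec': array([0.08480635, 0.48537989, 1.38652029])}
[0.42748423 0.05700695 1.4068517 ]
side {'fx': 503.61510860910926, 'fy': 503.61510860910926, 'cx': 281.4977442598603, 'cy': 216.8302312095573, 'rvec': array([ 0.07033335,  2.54560531, -1.75121063]), 'tvec': array([0.48850434, 0.03090805, 1.30825788])}
[0.57574272 1.17538298 0.48798118]
[-1.25986982e-04  2.13252615e-01  9.76996749e-01 -8.11274611e-04] 0.1
```

View pics/top0.png

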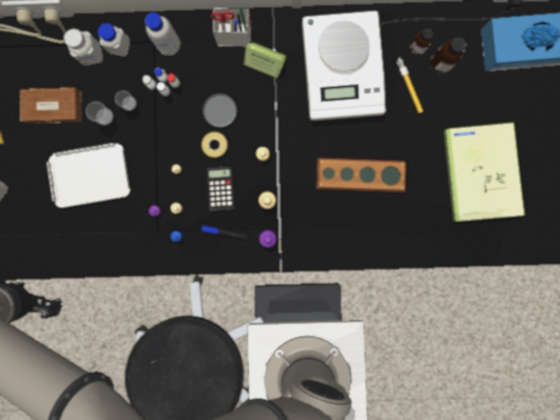

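View pics/side0.png

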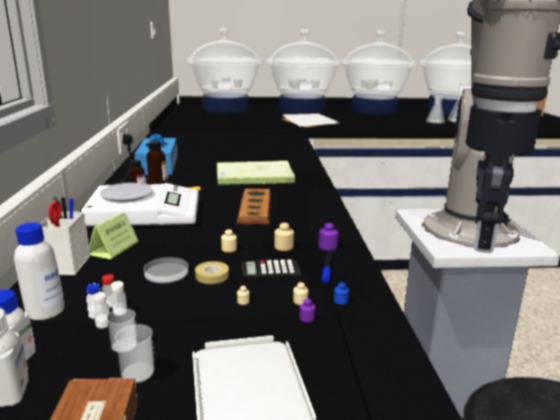

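The four cream weights are in the top view at (177,169) and (176,208), the two smaller ones, and (263,154) and (267,200), the two larger. The purple ones at (154,211) and (268,239) and the blue one at (176,237) are decoys. The block is at (362,175), with its wells growing to the right. I'll measure these now and confirm with one crop.

```bash
cat > h.py <<'E'
from cell import env,kin,camera,calibration,job
import cv2,numpy as np
def cam(n):
    c=calibration(n);R=cv2.Rodrigues(np.array(c["rvec"]))[0];t=np.array(c["tvec"]).ravel();return c,R,-R.T@t,t
def cast(n,uv,z):
    c,R,o,_=cam(n);d=R.T@np.array([(uv[0]-c["cx"])/c["fx"],(uv[1]-c["cy"])/c["fy"],1]);return (o+d*(z-o[2])/d[2])[:2]
def cream(p):
    h=cv2.cvtColor(p,cv2.COLOR_BGR2HSV);return cv2.inRange(h,(14,35,110),(32,170,255))
def blobs(m,lo,hi):
    n,_,s,c=cv2.connectedComponentsWithStats(m);return [(c[i],s[i]) for i in range(1,n) if lo<=s[i,4]<=hi]
E
python3 - <<'E'
from h import *
p=np.load("top0.npz")["p"];d=np.load("top0.npz")["d"];m=cream(p)
for c,s in blobs(m,20,900):
    print("top",c.round(1),s[2:],cast("top",c,.02).round(4))
ps=np.load("side0.npz")["p"]
for c,s in blobs(cream(ps),40,900):
    print("side",c.round(1),s, "bottom-cast",cast("side",(s[0]+s[2]/2,s[1]+s[3]/2),.02).round(4))
# block
h=cv2.cvtColor(p,cv2.COLOR_BGR2HSV);roi=np.zeros(m.shape,np.uint8);roi[150:200,305:420]=255
wood=cv2.inRange(h,(3,100,60),(18,255,255))&roi
r=cv2.minAreaRect(cv2.findNonZero(wood));print("block",r,cast("top",r[0],.022))
hull=cv2.fillConvexPoly(np.zeros_like(m),cv2.convexHull(cv2.findNonZero(wood)),255)
hull=cv2.erode(hull,np.ones((5,5)))
for c,s in blobs(hull&~wood,20,900): print("well",c.round(1),s[2:],cast("top",c,.02).round(4))
a=cv2.resize(p[140:255,145:285],None,fx=4,fy=4,interpolation=cv2.INTER_CUBIC)
b=cv2.resize(p[150:200,305:419],None,fx=4,fy=4,interpolation=cv2.INTER_CUBIC)[:, :560]
b=np.pad(b,((0,0),(0,max(0,560-b.shape[1])),(0,0)));cv2.imwrite("pics/crop1.png",np.vstack([a[:396],b])[:600])
E
```

```text
top [22.9 14.7] [ 15  13 159] [1.0282 0.7615]
top [50.5 13.9] [ 14  13 155] [1.0278 0.6841]
top [27.  32.8] [ 64  19 241] [0.9765 0.7504]
top [411.6  87.9] [ 20  35 120] [ 0.786  -0.3133]
top [ 47.1 105.1] [ 23   9 105] [0.7711 0.6963]
top [213.9 144.2] [ 26  26 459] [0.6473 0.236 ]
top [262.2 153.2] [ 14  14 153] [0.6183 0.1038]
top [175.7 168.3] [10 10 71] [0.5839 0.3428]
top [266.7 199.6] [ 18  18 246] [0.4903 0.0951]
top [175.5 207.7] [ 12  12 106] [0.4757 0.3457]
top [279.6 246.7] [ 3 12 25] [0.3607 0.0638]
side [541.9 104.7] [537  97  10  17  89] bottom-cast [-1.3527 -2.039 ]
side [547.7 142.3] [535 139  25   8 183] bottom-cast [-0.7429 -0.9243]
side [255.3 168.6] [217 160  74  17 622] bottom-cast [ 0.5511 -0.5161]
side [254.5 203.6] [239 189  31  30 533] bottom-cast [ 0.5554 -0.1475]
side [283.2 237.1] [274 222  20  29 455] bottom-cast [0.4896 0.0841]
side [228.2 240.9] [221 229  16  23 299] bottom-cast [0.6183 0.1039]
side [211.2 272. ] [195 261  34  23 581] bottom-cast [0.6475 0.2633]
side [396.7 283.3] [382 270  26  41 546] bottom-cast [0.2975 0.3497]
side [299.6 292.9] [293 282  15  23 257] bottom-cast [0.478  0.3543]
side [242.6 295.4] [237 285  13  20 199] bottom-cast [0.584  0.3558]
side [ 94.1 409. ] [ 80 401  26  19 197] bottom-cast [0.7759 0.6446]
block ((360.7035217285156, 174.35675048828125), (90.1245346069336, 31.80754852294922), 2.1610796451568604) [ 0.55140415 -0.16402421]
well [367.  174.5] [ 15  16 188] [ 0.5507 -0.1815]
well [390.4 175.4] [ 19  19 280] [ 0.5461 -0.2453]
well [328.3 173. ] [ 11  11 100] [ 0.5579 -0.0759]
well [346.5 173.9] [ 12  13 130] [ 0.554  -0.1256]
```

View pics/crop1.png

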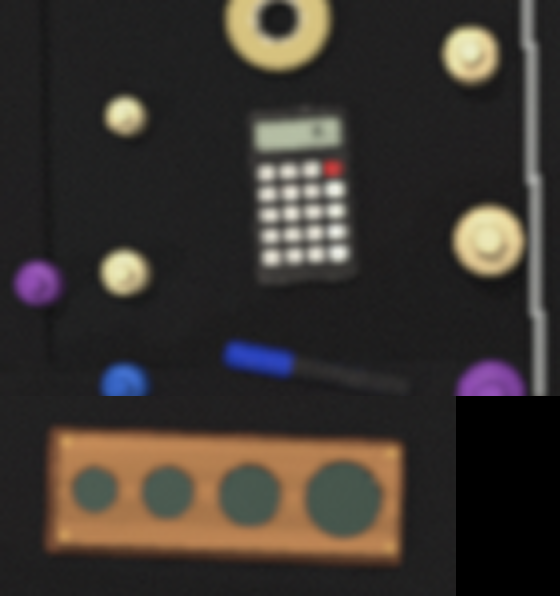

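The crop confirms the four cream weights, whose diameters grow in the expected order: w50 at top (176,168), w100 at (176,208), w200 at (262,153) and w500 at (267,200). The four green wells measure 170 mm from first to last, which matches the description. I'll start with the 500.

```bash
cat >> h.py <<'E'
from scipy.spatial.transform import Rotation as Ro
W={50:((175.7,168.3),.022,.020,.007),100:((175.5,207.7),.027,.024,.008),200:((262.2,153.2),.034,.030,.010),500:((266.7,199.6),.044,.037,.012)}
px=np.array([(328.3,173.),(346.5,173.9),(367.,174.5),(390.4,175.4)])
P=np.array([cast("top",u,.018) for u in px]);ys=np.array([-.0905,-.0405,.0155,.0795])
q=ys-ys.mean();by=(q[:,None]*(P-P.mean(0))).sum(0);by/=np.linalg.norm(by)
WELL={k:P.mean(0)+by*v for k,v in zip((50,100,200,500),q)}
def quat():
    best=None
    for s in(1,-1):
        y=s*np.array([by[1],-by[0],0]);z=np.array([0,0,-1.]);o=Ro.from_matrix(np.c_[np.cross(y,z),y,z]).as_quat()[[3,0,1,2]]
        js=[kin.inverse_kinematics(np.r_[xy,.2],o) for xy in [cast("top",W[k][0],.01) for k in W]+list(WELL.values())]
        if any(j is None for j in js): continue
        m=max(abs(j[6]) for j in js)
        if best is None or m<best[0]: best=(m,o)
    return best[1]
def S(): return env.get_state()
def pick(k,o,xy=None):
    uv,dia,hb,tip=W[k];xy=cast("top",uv,hb/2+.001) if xy is None else xy
    env.grip(dia+.022);env.reach(np.r_[xy,.073+.10],o)
    env.movel(np.r_[xy,.073+tip+.045],velocity=.15)
    hit=env.movel(np.r_[xy,.073+tip],velocity=.06,stop_force=6);z0=S()["tcp_pos"][2]
    env.grip(dia-.004,f_grip=60 if k>=200 else 35)
    s=S();print(k,"xy",xy.round(4),"hit",hit,"z",round(z0,4),"open",s["opening"],"gf",s["gripper_force"])
    env.movel(np.r_[xy,z0+.10],velocity=.12);s=S();print("lift open",s["opening"],s["force"].round(1),s["time"]);return z0
def place(k,o,z0,off=(0,0)):
    xy=WELL[k]+off;env.reach(np.r_[xy,z0+.1],o);env.movel(np.r_[xy,z0+.016+.012],velocity=.12);env.dwell(.2)
    hit=env.movel(np.r_[xy,z0+.016-.003],velocity=.025,stop_force=4)
    s=S();print("place",xy.round(4),"hit",hit,"dz",round(s["tcp_pos"][2]-z0-.016,4),"open",s["opening"])
    env.grip(W[k][1]+.02);env.dwell(.2)
    env.movel(np.r_[xy,z0+.12],velocity=.15);print("t",S()["time"])
E
python3 - <<'E'
from h import *
print(env.nose_length,WELL,(P-np.array(list(WELL.values()))).round(4).tolist())
o=quat();np.save("o.npy",o);print(o)
z0=pick(500,o);np.save("z0.npy",z0)
t,_=camera("top");s,_=camera("side");cv2.imwrite("pics/l500.png",np.hstack([cv2.resize(t[120:260,180:320],(420,420)),cv2.resize(s[130:270,200:325],(375,420))]))
E
```

```text
0.0726 {50: array([ 0.55801934, -0.07607313]), 100: array([ 0.55458447, -0.12595501]), 200: array([ 0.55073742, -0.18182271]), 500: array([ 0.54634078, -0.24567152])} [[0.0002, 0.0], [-0.0004, 0.0001], [0.0001, -0.0001], [0.0, -0.0001]]
[-0.          0.73099158  0.68238648  0.        ]
500 xy [0.4903 0.0951] hit False z 0.0851 open 0.04200441132234101 gf 60.94841520767659
lift open 0.04224817352571431 [-0.6 -0.2 -5.2] 5.1667
```

View pics/l500.png

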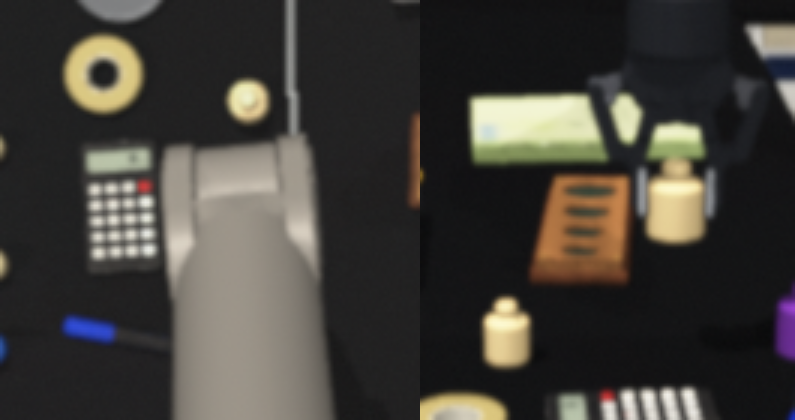

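In the side view at about (675,205) of the joined picture, the 500 hangs upright and centred between the pads. I'll place it.

```bash
python3 - <<'E'
from h import *
o=np.load("o.npy");place(500,o,float(np.load("z0.npy")))
z0=pick(200,o);np.save("z0.npy",z0)
t,_=camera("top");s,_=camera("side");cv2.imwrite("pics/p500.png",np.hstack([cv2.resize(t[145:205,305:420],(460,240)),cv2.resize(s[150:290,200:325],(214,240))]))
E
```

```text
place [ 0.5463 -0.2457] hit True dz 0.0006 open 0.041753986756605785
t 9.3917
200 xy [0.6188 0.1039] hit False z 0.0832 open 0.031783652099392594 gf 59.631383288651705
lift open 0.031719925563962414 [-0.3  0.  -2.3] 13.6583
```

View pics/p500.png

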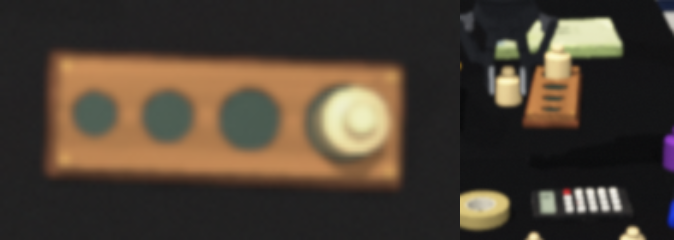

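The 500 sits in the right-hand well at about (352,122), slightly right of the well's outline, which is mostly parallax. It landed on the floor (dz 0.6 mm). The 200 is held upright, so I'll carry on.

```bash
python3 - <<'E'
from h import *
o=np.load("o.npy");place(200,o,float(np.load("z0.npy")))
z0=pick(100,o);np.save("z0.npy",z0)
t,_=camera("top");s,_=camera("side")
for c,a in blobs(cream(t[145:205,305:420]),60,900):
    c=c+[305,145];print("cream",c.round(1),a[2:],cast("top",c,.034).round(4))
cv2.imwrite("pics/p200.png",np.hstack([cv2.resize(t[145:205,305:420],(460,240)),cv2.resize(s[150:330,200:340],(280,360))[:240]]))
E
```

```text
place [ 0.5507 -0.1818] hit True dz 0.0006 open 0.03191687955822815
t 17.7
100 xy [0.4759 0.3472] hit False z 0.0812 open 0.02433370607686009 gf 34.501427641371265
lift open 0.024140414229281933 [ 0.3 -0.2 -1.8] 22.55
```

View pics/p200.png

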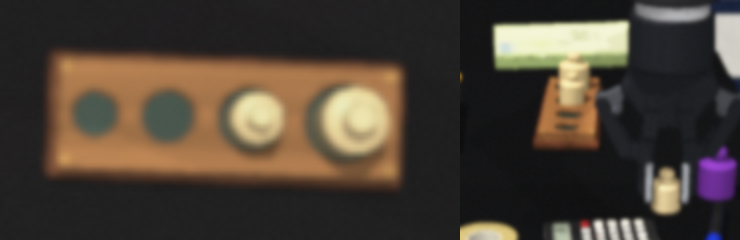

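The 200 stands in its well at about (254,120) and the 100 is held upright. Now the 100 and then the 50.

```bash
python3 - <<'E'
from h import *
o=np.load("o.npy");place(100,o,float(np.load("z0.npy")))
z0=pick(50,o);np.save("z0.npy",z0)
t,_=camera("top");s,_=camera("side")
cv2.imwrite("pics/p100.png",np.hstack([cv2.resize(t[145:205,305:420],(460,240)),cv2.resize(s[180:330,180:320],(280,300))[:240]]))
E
```

```text
place [ 0.5546 -0.126 ] hit True dz 0.0004 open 0.0241121119094964
t 27.2333
50 xy [0.585  0.3447] hit False z 0.0803 open 0.020424452698817288 gf 34.366440487647196
lift open 0.02027768782544709 [ 0.1 -0.5 -0.6] 31.8583
```

View pics/p100.png

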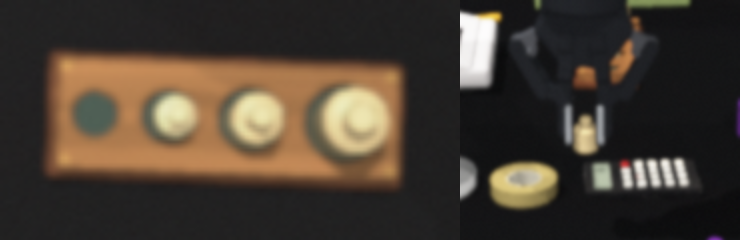

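The 100 stands in its well at about (174,115) and the 50 is held upright. Next I'll place the 50, back off, and check all four.

```bash
python3 - <<'E'
from h import *
o=np.load("o.npy");place(50,o,float(np.load("z0.npy")))
env.reach([.5,.3,.3],o);env.dwell(.3)
t,d=camera("top");s,ds=camera("side")
c,R,org,_=cam("top")
for k,(u,v) in zip(WELL,px):
    # knob top = nearest depth; body centroid from cream mask, cast at mid-body height
    r=13;x0,y0=int(u)-r+2,int(v)-r;n,_,st,ce=cv2.connectedComponentsWithStats(cream(t[y0:y0+2*r,x0:x0+2*r]))
    i=1+st[1:,4].argmax();q=ce[i]+[x0,y0];xy=cast("top",q,.016+W[k][2]*.6)
    print(k,st[i,2:],q.round(1),((xy-WELL[k])*1000).round(1),"mm; min depth height",round(org[2]-d[y0+6:y0+20,x0+6:x0+20].min(),3))
cv2.imwrite("pics/end.png",np.vstack([cv2.resize(t[145:205,305:420],(690,360)),np.pad(cv2.resize(s[170:230,220:290],(280,240)),((0,0),(0,410),(0,0)))]))
E
```

```text
place [ 0.558  -0.0761] hit True dz 0.0003 open 0.01995959422672871
t 36.3417
50 [ 24  26 555] [330.8 172.8] [-0.3 -5.8] mm; min depth height 0.049
100 [ 26  26 613] [347.5 172.9] [ 1.1 -1.1] mm; min depth height 1.407
200 [ 26  26 620] [368.7 173.8] [ 0.3 -2. ] mm; min depth height 1.407
500 [ 26  26 591] [391.4 174.5] [0.5 1.4] mm; min depth height 1.407
```

View pics/end.png

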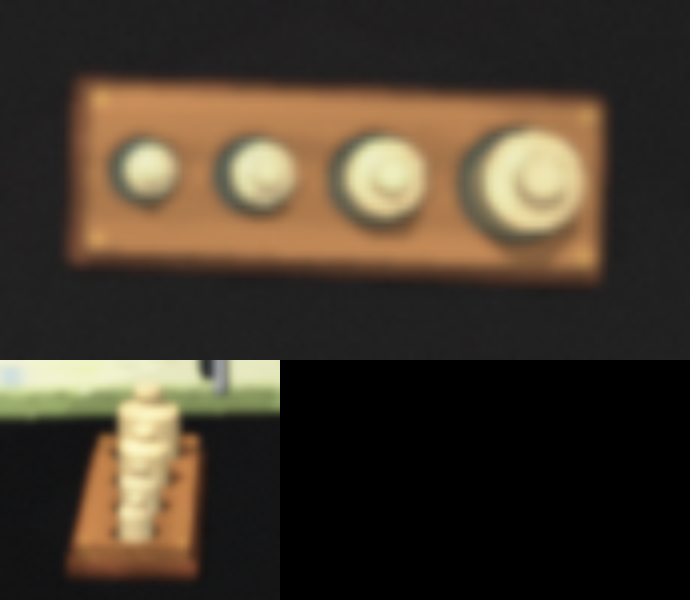

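All four weights stand upright in their wells, at x ≈ 148, 262, 384 and 540 in the picture. The mask numbers from this check mean nothing because the mask caught the wood too. Each weight touched down within 0.6 mm of its floor height. A weight that is fully down can be at most 5 mm off centre.

```bash
python3 -c "
from cell import job
print(job.job_done())"
```

```text
the job is handed in; nothing more can be done
None
```

I put all four weights upright in their own wells, smallest to largest, each touching down within 0.6 mm of its floor, and handed the job in after about 40 s of the 112 s; the hand-in call did not report a verdict.

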